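Seat the rotor cassette and hold its drum heavy side down

TASK

Slide the rotor cassette (the grey stand with the steel drum and the crank) into the slotted holder on the bench until it is fully home against the back stop, keeping it upright. Then turn the drum by the black grip of its crank, feel where its hidden heavy side is, and bring that heavy side straight down. Finish while holding the crank grip still in that position: do not let go; and leave the other things on the bench where they stand.

Things in the scene. Friction and masses are not known exactly. Their poses are not given: they have to be found in the camera images.
- holder: Slotted holder of bare metal, fixed to the bench, which is the slot's floor. Origin at bench level, where the seated cassette's origin comes; +x = direction of insertion, z up. Two rails along x (x = -35 to 66 mm), 100 mm apart inside; lips 19 mm high reach 8 mm inward over the plate, underside 14 mm up. Back stop face at x = 66 mm. Whole holder: x = -72 to 80 mm, 160 mm wide.
- mouth (a point): Middle of the holder's mouth, at bench level, 70 mm before the holder's origin (x = -70 mm). From here to x = -35 mm two slanting guide cheeks, 19 mm high, narrow the way in from about 127 mm to 100 mm.
- cassette: Rotor cassette, loose, 0.93 kg: grey plate 130 (x) by 96 (y) by 10 mm on slick glides, flat on the bench; origin at the centre of its underside, +x = the end that enters the holder, z up. On it: front post (x = -20 to -6 mm, 40 mm wide, 107 mm tall), rear post (x = 52 to 64 mm, 185 mm tall), the drum between them, a carrying bar above. Fully home: origin at the holder's origin, x axes parallel.
- carry_bar (a point): Point to grip on the carrying bar, 175 mm above the plate's underside, 20 mm ahead (+x) of the cassette's origin, above its centre of mass. The bar runs along the cassette's x axis from x = 2 to 64 mm, is 14 mm wide (y) and 20 mm high; the drum's top is 28 mm below its underside.
- drum_axis (a point): Centre of the plain steel drum, 84 mm across, 38 mm long; on its axis, fixed to the cassette, at (25, 0, 95) mm in the cassette's frame. The axis is level, parallel to the cassette's x axis. One side of the drum is heavy inside (centre of mass about 24 mm off the axis), at another angle to the crank in every episode; nothing outside shows it, it must be felt.
- crank (a joint): Angle of crank and drum about the cassette's +x axis, no stops. 0: grip straight above the axle; +pi/2: grip on the -y side. Stiff bearing: a steady dry drag of 0.19 N m (4.8 N at the grip) at all angles, so it stays where it is left and never swings down by itself. Its heavy side adds about 0.14 N m (3.5 N at the grip) to the drag while it rises sideways and takes as much off while it sinks.
- crank_grip: Black sleeve, 16 mm across, 46 mm long, parallel to the axle, free to spin on its pin; at x = -37 to -83 mm of the cassette, 40 mm from the axle. Its origin is on the pin's axis at x = 0 of the cassette, 60 mm from the sleeve's middle. It can be gripped from above at any crank angle and led round with the tool pointing down. The arm (x = -34 to -26 mm) is a bit springy: 0.4 mm per N at the grip.
- sample_bottle: Bystander: white plastic screw-cap bottle, 49 mm wide, 98 mm tall, loose; origin at the centre of its underside. Leave it where it stands.
- beaker: Bystander: clear beaker, 59 mm wide, 71 mm tall, loose; origin at the centre of its underside. Leave it where it stands.
- dropper_bottle: Bystander: brown dropper bottle, 33 mm wide, 94 mm tall, loose; origin at the centre of its underside. Leave it where it stands.
- petri_dish: Bystander: clear shallow dish, 60 mm wide, 14 mm tall, loose; origin at the centre of its underside. Leave it where it stands.

How it is judged:
By the outcome, as a careful person would: the job done as asked, in the order asked, and still so for the second after the job is handed in, while the arm keeps its last pose, push and grip.
It also fails if it takes over 72 s, if anything falls off the work surface, if the arm or the gripper's body presses on something with over 40 N, if the wrist force passes 120 N, or if a joint passes its speed limit or range.

ROBOT

A 6-joint arm with a two-finger parallel gripper is mounted at the origin on a cart in front of the work surface, level with it; the furniture and walls round the work are solid. World frame = base frame: x ahead of the robot, y to its left, z up, the work surface at z = 0. Lengths are in mm, angles in rad, forces in N, time in s.
With the tool pointing down it reaches from about 325 to 900 mm from the base axis. Payload 6.1 kg.
Tool frame: the origin (TCP) lies between the finger pads, 19 mm behind the fingertips; this is the grasp point; z points along the fingers, y is the line along which they close (so a half turn about z gives the same grasp; the last joint's range is limited). The gripper opens to 85 mm and grips with 20 to 120 N. Pads are 22 mm wide; open, the fingers measure 114 mm over their backs; the gripper's body (76 mm by 85 mm) begins 54 mm behind the grasp point. The pads swing forward as they close: fully open they stand 13 mm farther back than shut.
Start: joints at [-1.297, 0.22, 1.526, -0, 1.395, -0.126], TCP at [243.264, -575.707, 250] pointing down, gripper open.
Joint ranges: [-2.98, 2.98], [-0.91, 2.08], [0.09, 2.57], [-1.24, 4.39], [0.2, 2.65], [-2.68, 2.68]. Speed limits (rad/s): [2.57, 2.57, 3.01, 3.14, 3.14, 3.14].

INTERFACE

Orientations are given as a unit quaternion [w, x, y, z].
In Python, from bench import bot gives the robot as it stands.
- The arm moves only by the shell command python3 nudge.py FILE [FORCE], which reads ROWS from the file FILE. ROWS is one flat JSON list of numbers that holds 1 to 8 rows one after another, with no inner brackets; each row has 5 numbers: dx, dy, dz in mm, then a turn about the tool's z in rad, then the finger opening in mm; each row shifts and turns the commanded pose from where the row before left it, along the tool's axes as they then stand; what a row does not reach is not made up. A row lasts 1/10 s, in which the tool goes at most 50 mm and 0.15 rad, less where a joint would pass 70% of its speed; a pose out of reach is approached as far as the arm can. The fingers move at their own pace and stop on an object; FORCE is the grip in N (left out, the last holds). Time passes only in rows, so rows that do not move let the fingers close. It prints the time, the measured TCP pose, the force, the opening and the grip force at its end. Input that does not fit is refused with a message, and nothing moves.
- bot.sense(): the state, without advancing time (a new reading comes with each control period).
- bot.get_image(name): name is "scene" or "top" or "wrist"; returns a dict with "image" (480x640x3 uint8, red, green, blue), "vertical_fov" (degrees; the focal length in pixels is half the picture's height over the tangent of half this angle, whatever the lens; pixels are square), "cx", "cy" (the principal point, pixels), "k1" (the pictures are not rectified: a ray, as slopes to the right and down, at radius r is drawn at 1 + k1 r^2 times it, then the intrinsics apply), "position" and "orientation" of the camera in the world. Camera axes: x right, y down, z forward; pixel columns grow to the right and rows downward; lengths in mm; the calibration is good to about 2 mm. A picture is of the moment at which its call begins. There is no depth.
- bot.sign_off(): hands the job in; it is judged then, once.
The state is a dict: "time_s": time; "joints": joint angles; "joint_velocities": joint speeds; "joint_torque": joint torques, N m; "ee_pos": TCP position; "eef_rot": TCP orientation; "force": force on the tool from outside, world axes, zero at the start; "wrist_torque": the same for the moment, N m; "finger_gap": finger opening in mm; "grip_force": force on a finger pad.
Only numpy, scipy, OpenCV 4.12 (cv2) and the standard library are available. Lean on these libraries where they do the work, as an engineer would, in place of code of your own. Each camera call takes 0.05 s, during which the arm holds its last target. There are 200 camera calls.

## Working session

There is one attempt and no reset: what is moved stays moved. The work goes in short steps, Python scripts to look and compute and a shell command to move; the robot and the scene stay as the last step left them, time stands still between calls to the robot, and variables do not carry over. Pictures are saved under pics/ and viewed, at most 10 in all, crops included, and the job is handed in when it is done.

```bash
ls; mkdir -p pics
python3 - <<'E'
from bench import bot
import cv2,numpy as np
for n in ("scene","top"):
    d=bot.get_image(n); cv2.imwrite(f"pics/{n}0.png",d["image"][:,:,::-1])
    print(n,{k:(np.round(v,4).tolist() if k!="image" else 0) for k,v in d.items()})
s=bot.sense(); print({k:np.round(v,3).tolist() for k,v in s.items()})
E
```

```text
bench.py
nudge.py
pics
scene {'image': 0, 'vertical_fov': 47.8902, 'cx': 320.3341, 'cy': 241.5376, 'k1': 0.0018, 'position': [961.9891, -761.9755, 956.2442], 'orientation': [-0.3997, 0.889, 0.1998, -0.0996]}
top {'image': 0, 'vertical_fov': 44.1046, 'cx': 322.6133, 'cy': 230.4921, 'k1': -0.0894, 'position': [397.8617, 66.3142, 1468.3996], 'orientation': [0.035, -0.7036, 0.7084, -0.0425]}
{'time_s': 0.1, 'joints': [-1.297, 0.221, 1.528, -0.0, 1.395, -0.126], 'joint_velocities': [0.0, -0.002, -0.002, 0.0, -0.0, 0.001], 'joint_torque': [-0.0, -49.825, -39.055, -0.0, 0.006, 0.0], 'ee_pos': [243.136, -575.202, 248.993], 'eef_rot': [-0.001, 0.98, 0.199, -0.0], 'force': [-0.019, 0.39, -0.647], 'wrist_torque': [0.045, 0.019, 0.024], 'grip_force': 0.0, 'finger_gap': 85.198}
```

View pics/top0.png

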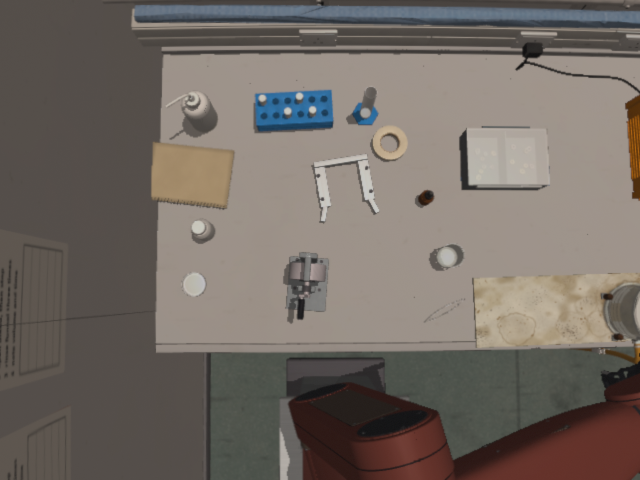

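View pics/scene0.png

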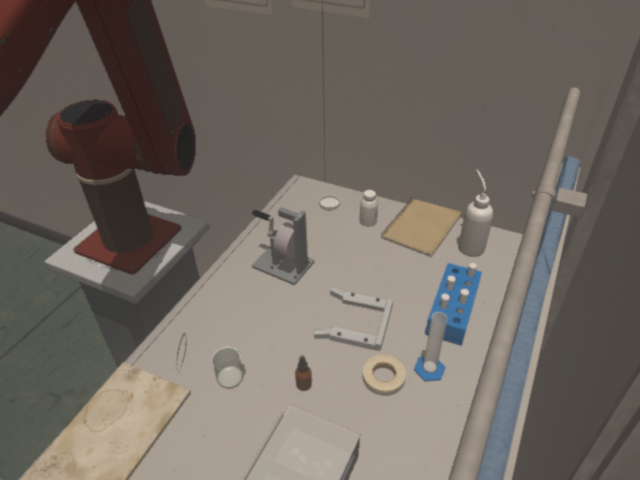

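Top view: the cassette is at about (307,283), with its rear post up and the crank at (301,306). The holder is at (345,180) and its mouth opens downward. I'll zoom in for exact corners.

```bash
cat > h.py <<'E'
from bench import bot
import cv2,numpy as np
from scipy.spatial.transform import Rotation as R
def RR(q): return R.from_quat(np.roll(q,-1)).as_matrix()
def rays(d,uv):
    f=240/np.tan(np.radians(d["vertical_fov"]/2)); p=(np.array(uv,float).reshape(-1,2)-[d["cx"],d["cy"]])/f
    s=p.copy()
    for _ in range(20): s=p/(1+d["k1"]*(s**2).sum(1,keepdims=True))
    return (RR(d["orientation"])@np.c_[s,np.ones(len(s))].T).T
def onz(d,uv,z):
    r=rays(d,uv); c=np.array(d["position"]); return c+r*((z-c[2])/r[:,2])[:,None]
def proj(d,P):
    f=240/np.tan(np.radians(d["vertical_fov"]/2)); q=(np.atleast_2d(P)-d["position"])@RR(d["orientation"])
    s=q[:,:2]/q[:,2:]; return s*(1+d["k1"]*(s**2).sum(1,keepdims=True))*f+[d["cx"],d["cy"]]
E
python3 - <<'E'
import cv2,numpy as np
t=cv2.imread("pics/top0.png");s=cv2.imread("pics/scene0.png")
a=cv2.resize(t[145:325,275:395],None,fx=3.3,fy=3.3,interpolation=cv2.INTER_CUBIC)
b=cv2.resize(s[190:360,240:410],None,fx=2.3,fy=2.3,interpolation=cv2.INTER_CUBIC)
o=np.zeros((596,800,3),np.uint8);o[:a.shape[0],:a.shape[1]]=a[:596];o[:b.shape[0],400:400+b.shape[1]]=b[:596]
cv2.imwrite("pics/z0.png",o)
E
```

```text
(no output)
```

View pics/z0.png

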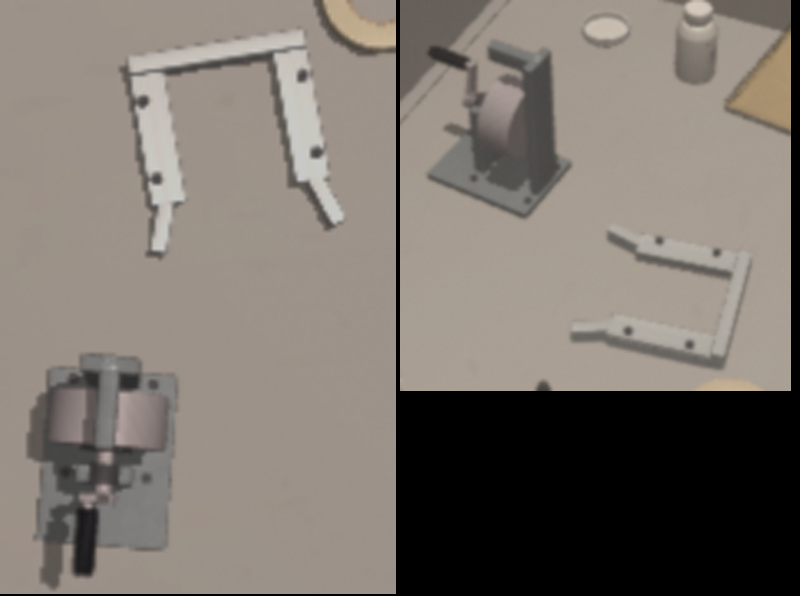

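The zoomed top crop (3.3x, offset (275,145)) shows:
- Plate corners at (48,368), (176,376), (165,548), (39,540).
- Bar from (109,358) to (105,450).
- Holder screws at (143,101), (157,178), (302,76), (316,152).
- Grip upright.

Run:
```python
from h import *
d=bot.get_image("top")
U=lambda L:np.array(L)/3.3+[275,145]-0.35
pl=onz(d,U([(48,368),(176,376),(165,548),(39,540)]),10); print("plate",pl.round(1).tolist(),pl.mean(0).round(1))
ang=lambda v:np.arctan2(v[1],v[0])
print("yaw",ang(pl[0]-pl[3]),ang(pl[1]-pl[2]),ang(pl[0]-pl[1])-np.pi/2, [np.linalg.norm(pl[i]-pl[(i+1)%4]) for i in range(4)])
b=onz(d,U([(109,358),(105,450)]),185);print("bar",b.round(1).tolist(),ang(b[0]-b[1]))
s=onz(d,U([(143,101),(157,178),(302,76),(316,152)]),19);print("screws",s.round(1).tolist(),ang(s[0]-s[1]),ang(s[2]-s[3]),ang(s[0]-s[2])-np.pi/2,s.mean(0))
k=onz(d,U([(184,201),(297,181)]),19);print("lip ends",k.round(1).tolist(),np.linalg.norm(k[0]-k[1]),ang(k[0]-k[1])-np.pi/2,k.mean(0))
k=onz(d,U([(130,57),(303,30)]),25);print("back",k.round(1).tolist(),np.linalg.norm(k[0]-k[1]),ang(k[0]-k[1])-np.pi/2,k.mean(0))
k=onz(d,U([(89,510),(83,572)]),143);print("grip",k.round(1).tolist())
k=onz(d,U([(108,404)]),185)
```

```text
plate [[495.1, 133.1, 10.0], [488.5, 37.6, 10.0], [361.0, 46.8, 10.0], [367.5, 140.1, 10.0]] [428.   89.4  10. ]
yaw -0.05430766918575913 -0.07201565402072267 -0.06906250376976297 [np.float64(95.78013740582547), np.float64(127.8725702263956), np.float64(93.5170052293532), np.float64(127.79654878154697)]
bar [[489.8, 85.0, 185.0], [429.4, 87.9, 185.0]] -0.048277064525694066
screws [[695.6, 60.9, 19.0], [636.8, 50.8, 19.0], [714.3, -59.5, 19.0], [655.9, -69.1, 19.0]] 0.17036949554048486 0.16286075525699745 0.1539572769649502 [675.65085634  -4.2170809   19.        ]
lip ends [[619.2, 30.7, 19.0], [633.9, -54.4, 19.0]] 86.31390557291222 0.17139189564442048 [626.54348869 -11.86200794  19.        ]
back [[728.2, 70.5, 25.0], [748.4, -60.3, 25.0]] 132.3720513119428 0.1536714015368379 [738.31449149   5.0915308   25.        ]
grip [[390.2, 99.6, 143.0], [348.7, 103.8, 143.0]]
```

```bash
cat >> h.py <<'E'
def togo(x,y,z,yaw,s=None):
    s=s or bot.sense(); M=RR(s["eef_rot"]); cy=np.arctan2(M[1,0],M[0,0])
    print("t %.1f pos %s yaw %.4f tilt %.4f | tool d %s turn %.4f | F %s T %s gap %.1f grip %.0f"%(s["time_s"],np.round(s["ee_pos"],1),cy,np.hypot(M[0,2],M[1,2]),(M.T@(np.array([x,y,z])-s["ee_pos"])).round(1),
     -(yaw-cy),np.round(s["force"],1),np.round(s["wrist_torque"],2),s["finger_gap"],s["grip_force"]))
E
python3 -c "
from h import *
togo(448,88,275,-.063)"
```

```text
t 0.1 pos [ 243.2 -575.3  249.1] yaw 0.3998 tilt 0.0015 | tool d [ 446.9 -531.3  -25. ] turn 0.4628 | F [ 0.3  0.6 -0.8] T [ 0.02  0.05 -0.02] gap 85.5 grip 0
```

```bash
echo '[30,-35,-2,0,85,30,-35,-2,0,85,30,-35,-2,0,85,30,-35,-2,0,85,30,-35,-2,0,85,30,-35,-2,0,85,30,-35,-2,0,85,30,-35,-2,0,85]' > m.json && python3 nudge.py m.json 40; python3 -c "
from h import *
togo(448,88,275,-.063)"
```

```text
time_s: 0.95
ee_pos: [355.4, -222.5, 265.9]
eef_rot: [-0.0, 0.98, 0.198, 0.0]
force: [0.6, -0.1, 0.0]
finger_gap: 85.3
grip_force: 0.0
t 0.9 pos [ 355.4 -222.5  265.9] yaw 0.3992 tilt 0.0002 | tool d [ 206.  -250.1   -9. ] turn 0.4622 | F [ 0.6 -0.1  0. ] T [ 0.05 -0.   -0.01] gap 85.3 grip 0
```

```bash
echo '[30,-36,-2,0,85,30,-36,-2,0,85,30,-36,-2,0,85,30,-36,-2,0,85,30,-36,-1,0,85,30,-36,0,0,85,26,-34,0,0,85]' > m.json && python3 nudge.py m.json; echo '[0,0,0,0.14,85,0,0,0,0.14,85,0,0,0,0.14,85,0,0,0,0.042,85,0,0,0,0,85]' > m.json && python3 nudge.py m.json; python3 -c "
from h import *
togo(448,88,275,-.063)
d=bot.get_image('wrist');cv2.imwrite('pics/w0.png',d['image'][:,:,::-1]); print({k:v for k,v in d.items() if k!='image'})
"
```

```text
time_s: 1.65
ee_pos: [447.9, 88.4, 275.1]
eef_rot: [0.0, 0.98, 0.199, 0.0]
force: [0.7, -0.7, -0.5]
finger_gap: 85.3
grip_force: 0.0
time_s: 2.15
ee_pos: [447.6, 86.2, 274.7]
eef_rot: [0.0, 1.0, -0.031, -0.0]
force: [0.0, -0.1, 0.5]
finger_gap: 85.2
grip_force: 0.0
t 2.1 pos [447.6  86.2 274.7] yaw -0.0622 tilt 0.0005 | tool d [ 0.3 -1.8 -0.3] turn 0.0008 | F [ 0.  -0.1  0.5] T [-0.01  0.01 -0.03] gap 85.2 grip 0
{'vertical_fov': 59.866378697696085, 'cx': 324.4003283618381, 'cy': 244.97741991906554, 'k1': -0.005767112898599721, 'position': array([514.6447542 ,  81.47484803, 398.56641868]), 'orientation': array([-0.09357577, -0.67768444,  0.72254738,  0.09956235])}
```

View pics/w0.png

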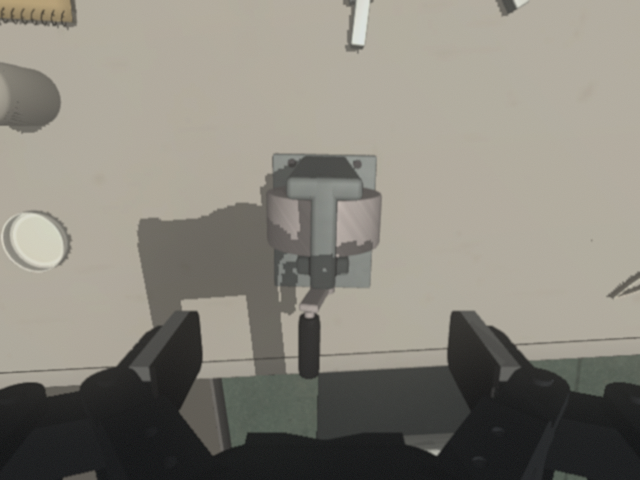

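The wrist view shows the bar centreline from (325,190) to (323,255), the plate corners at (273,154), (377,156), (372,288), (274,287), and the grip at (309,345).

```bash
python3 -c "
from h import *
d=bot.get_image('wrist')
ang=lambda v:np.arctan2(v[1],v[0])
b=onz(d,[(324.5,196),(322.5,255)],185);print(b.round(1).tolist(),ang(b[0]-b[1]))
p=onz(d,[(273,154),(377,156),(372,288),(274,287)],10);print(p.round(1).tolist(),p.mean(0),ang(p[0]-p[3]),ang(p[1]-p[2]),ang(p[0]-p[1])-1.5708)
togo(448,88,175,-.063)"
```

```text
[[480.9, 83.5, 185.0], [449.2, 86.6, 185.0]] -0.09639925439778207
[[494.7, 129.7, 10.0], [486.9, 35.0, 10.0], [358.2, 43.6, 10.0], [365.4, 141.1, 10.0]] [426.28896601  87.34364496  10.        ] -0.08837495426995874 -0.06734358337724065 -0.0816243590695922
t 2.2 pos [447.7  86.1 274.9] yaw -0.0608 tilt 0.0003 | tool d [ 0.2 -1.9 99.9] turn 0.0022 | F [-0.3  1.  -0.1] T [-0.02  0.03 -0.  ] gap 85.3 grip 0
```

```bash
echo '[0,0,25,0.014,50,0,0,25,0,40,0,0,25,0,40,0,0,25,0,40,0,0,0,0,5,0,0,0,0,5,0,0,0,0,5,0,0,0,0,5]' > m.json && python3 nudge.py m.json 60;  python3 -c "
from h import *
togo(448,88,175,-.075)"
```

```text
time_s: 3.05
ee_pos: [447.6, 86.1, 175.2]
eef_rot: [0.0, 0.999, -0.038, -0.0]
force: [0.2, 0.3, -8.5]
finger_gap: 13.2
grip_force: 62.1
t 3.0 pos [447.6  86.1 175.2] yaw -0.0760 tilt 0.0003 | tool d [ 0.2 -2.   0.2] turn -0.0010 | F [ 0.2  0.3 -8.5] T [-0.1  -0.03 -0.03] gap 13.2 grip 62
```

```bash
echo '[0,0,-4,0,5,0,0,-4,0,5,0,0,0,-0.06,5,0,0,0,-0.06,5,0,0,0,-0.06,5,0,0,0,-0.059,5,0,0,0,0,5]' > m.json && python3 nudge.py m.json 90;  python3 -c "
from h import *
togo(532.2,-27.6,183,.163)"
```

```text
time_s: 3.75
ee_pos: [447.9, 86.1, 183.4]
eef_rot: [0.0, 0.997, 0.082, 0.0]
force: [-0.5, -0.2, -8.5]
finger_gap: 12.4
grip_force: 90.9
t 3.8 pos [447.9  86.1 183.4] yaw 0.1634 tilt 0.0004 | tool d [ 64.7 125.9   0.5] turn 0.0004 | F [-0.5 -0.2 -8.5] T [-0.06  0.   -0.  ] gap 12.4 grip 91
```

```bash
echo '[8,16,0,0,5,8,16,0,0,5,8,16,0,0,5,8,16,0,0,5,8,16,0,0,5,8,16,0,0,5,8,16,0,0,5,8,14,0,0,5]' > m.json && python3 nudge.py m.json; echo '[0,0,0,0,5,0,0,0,0,5]' > m.json && python3 nudge.py m.json;  python3 -c "
from h import *
togo(532.2,-27.6,183,.163)
d=bot.get_image('wrist');cv2.imwrite('pics/w1.png',d['image'][:,:,::-1])
d=bot.get_image('top');a=d['image'][140:300,260:420,::-1];cv2.imwrite('pics/t1.png',cv2.resize(a,None,fx=3.5,fy=3.5,interpolation=cv2.INTER_CUBIC))"
```

```text
time_s: 4.55
ee_pos: [532.3, -29.3, 182.9]
eef_rot: [0.0, 0.997, 0.081, -0.0]
force: [-0.1, 0.6, -8.1]
finger_gap: 12.3
grip_force: 90.9
time_s: 4.75
ee_pos: [531.5, -28.3, 182.7]
eef_rot: [-0.0, 0.997, 0.081, -0.0]
force: [0.1, 0.4, -9.0]
finger_gap: 12.5
grip_force: 90.9
t 4.8 pos [531.5 -28.3 182.7] yaw 0.1619 tilt 0.0011 | tool d [ 0.8 -0.6 -0.3] turn -0.0011 | F [ 0.1  0.4 -9. ] T [-0.1   0.   -0.03] gap 12.5 grip 91
```

View pics/w1.png

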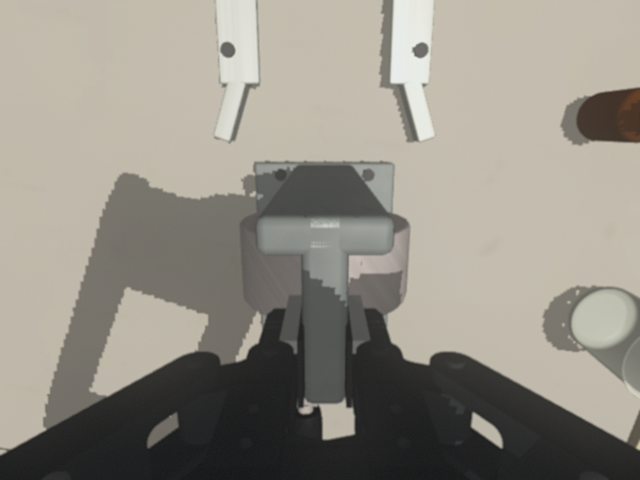

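The wrist view shows the lip inner ends at (259,82) and (390,82), and the lip edges at the image top near (256,0) and (393,0). The plate's front corners are at (255,163) and (393,163). Alignment is already close.

```bash
python3 -c "
from h import *
d=bot.get_image('wrist'); g=cv2.cvtColor(d['image'],cv2.COLOR_RGB2GRAY).astype(float)
for y in (5,20,40,60,75):
  r=g[y-2:y+3].mean(0); e=np.abs(np.diff(r)); print(y,[(i,int(e[i])) for i in range(200,450) if e[i]>12 and e[i]==e[i-2:i+3].max()])
s=bot.sense();M=RR(s['eef_rot'])
def T(uv,z): q=(onz(d,uv,z)-s['ee_pos'])@M; print(q[:,:2].round(1).tolist()); return q
T([(259,82),(390,82),(256,5),(393,5)],19)
T([(228,50),(420,50)],19)
T([(255,163),(393,163)],18)
togo(532.2,-27.6,183,.163)"
```

```text
5 [(217, 22), (256, 28), (383, 28), (394, 46), (434, 14)]
20 [(218, 26), (257, 31), (383, 28), (393, 47), (433, 15)]
40 [(219, 30), (224, 12), (231, 12), (258, 28), (383, 27), (392, 47), (432, 22)]
60 [(220, 29), (258, 31), (382, 28), (391, 44), (430, 21)]
75 [(221, 26), (259, 32), (382, 21), (391, 50), (430, 20)]
[[95.8, -41.7], [95.6, 42.9], [140.4, -41.6], [140.2, 43.0]]
[[114.9, -60.6], [114.6, 61.1]]
[[44.2, -46.9], [44.0, 47.1]]
t 4.9 pos [531.  -27.5 182.7] yaw 0.1632 tilt 0.0009 | tool d [ 1.1  0.3 -0.3] turn 0.0002 | F [-0.2 -0.8 -8.4] T [-0.1   0.    0.01] gap 12.5 grip 91
```

```bash
echo '[10,0.5,2,0,5,0,0,2,0,5,0,0,2,0,5,0,0,0.5,0,5,0,0,0,0,5]' > m.json && python3 nudge.py m.json; echo '[0,0,0.5,0,5,0,0,0,0,5]' > m.json && python3 nudge.py m.json; echo '[0,0,0.5,0,5,0,0,0,0,5]' > m.json && python3 nudge.py m.json
```

```text
time_s: 5.4
ee_pos: [541.0, -26.6, 176.2]
eef_rot: [-0.0, 0.997, 0.081, -0.0]
force: [-0.7, 0.5, -8.7]
finger_gap: 12.9
grip_force: 90.9
time_s: 5.6
ee_pos: [541.3, -26.7, 176.0]
eef_rot: [-0.0, 0.997, 0.081, 0.0]
force: [0.7, 0.3, -8.1]
finger_gap: 12.9
grip_force: 90.9
time_s: 5.8
ee_pos: [541.3, -26.8, 175.5]
eef_rot: [-0.0, 0.997, 0.081, 0.0]
force: [-0.2, 1.2, -8.8]
finger_gap: 12.4
grip_force: 90.9
```

```bash
for i in 1; do echo '[0,0,0.5,0,5,0,0,0,0,5]' > m.json && python3 nudge.py m.json | grep -E "pos|force"; echo '[0,0,0.5,0,5,0,0,0,0,5]' > m.json && python3 nudge.py m.json| grep -E "pos|force"; done; python3 -c "
from h import *
togo(541,-27,175,.163)"
```

```text
ee_pos: [541.3, -26.7, 174.9]
force: [-0.1, -0.6, -7.4]
grip_force: 90.9
ee_pos: [541.5, -26.7, 174.8]
force: [-0.4, 0.5, -6.5]
grip_force: 91.2
t 6.2 pos [541.5 -26.7 174.8] yaw 0.1628 tilt 0.0004 | tool d [-0.5  0.2 -0.2] turn -0.0002 | F [-0.4  0.5 -6.5] T [-0.12  0.06 -0.03] gap 12.6 grip 91
```

```bash
echo '[12,0,0,0,5,12,0,0,0,5,12,0,0,0,5,12,0,0,0,5,12,0,0,0,5]' > m.json && python3 nudge.py m.json | grep -E "pos|force"; python3 -c "
from h import *
togo(541,-27,175,.163)";  echo '[10,0,0,0,5,10,0,0,0,5,10,0,0,0,5,10,0,0,0,5,10,0,0,0,5,10,0,0,0,5]' > m.json && python3 nudge.py m.json; python3 -c "
from h import *
togo(541,-27,175,.163)"
```

```text
ee_pos: [601.4, -17.1, 175.1]
force: [-0.7, 0.1, -8.4]
grip_force: 90.9
t 6.7 pos [601.4 -17.1 175.1] yaw 0.1627 tilt 0.0010 | tool d [-61.2  -0.    0.1] turn -0.0003 | F [-0.7  0.1 -8.4] T [-0.16  0.23 -0.03] gap 12.5 grip 91
time_s: 7.3
ee_pos: [660.7, -7.2, 175.0]
eef_rot: [0.0, 0.997, 0.081, 0.0]
force: [-11.1, -1.5, 17.2]
finger_gap: 12.1
grip_force: 95.1
t 7.3 pos [660.7  -7.2 175. ] yaw 0.1627 tilt 0.0006 | tool d [-1.213e+02  1.000e-01 -0.000e+00] turn -0.0003 | F [-11.1  -1.5  17.2] T [-0.43  2.1  -0.02] gap 12.1 grip 95
```

```bash
echo '[0,0,-0.5,0,5,0,0,0,0,5]' > m.json && python3 nudge.py m.json | grep -E "pos|force"; python3 -c "
from h import *
togo(541,-27,175,.163)";  echo '[3,0,0,0,5,3,0,0,0,5,0,0,0,0,5]' > m.json && python3 nudge.py m.json; python3 -c "
from h import *
togo(541,-27,175,.163)"
```

```text
ee_pos: [660.5, -7.1, 174.8]
force: [1.5, -0.2, -3.0]
grip_force: 91.7
t 7.5 pos [660.5  -7.1 174.8] yaw 0.1630 tilt 0.0012 | tool d [-121.1    0.2   -0.4] turn -0.0000 | F [ 1.5 -0.2 -3. ] T [-0.08 -0.28 -0.01] gap 12.4 grip 92
time_s: 7.8
ee_pos: [665.9, -6.1, 174.8]
eef_rot: [-0.0, 0.997, 0.081, 0.0]
force: [0.5, 0.1, -3.9]
finger_gap: 12.4
grip_force: 91.7
t 7.8 pos [665.9  -6.1 174.8] yaw 0.1628 tilt 0.0005 | tool d [-126.6    0.4   -0.3] turn -0.0002 | F [ 0.5  0.1 -3.9] T [-0.02 -0.04  0.03] gap 12.4 grip 92
```

Travel left is about 14 mm.

```bash
echo '[3,0,0,0,5,3,0,0,0,5,3,0,0,0,5,0,0,0,0,5]' > m.json && python3 nudge.py m.json | grep -E "pos|force";  echo '[2,0,0,0,5,2,0,0,0,5,0,0,0,0,5]' > m.json && python3 nudge.py m.json| grep -E "pos|force"; echo '[1,0,0,0,5,1,0,0,0,5,0,0,0,0,5]' > m.json && python3 nudge.py m.json| grep -E "pos|force"; python3 -c "
from h import *
togo(541,-27,175,.163)"
```

```text
ee_pos: [675.1, -4.7, 174.8]
force: [1.3, -0.3, -4.3]
grip_force: 91.6
ee_pos: [678.8, -4.1, 174.8]
force: [0.9, 1.2, -5.9]
grip_force: 91.5
ee_pos: [680.5, -3.8, 174.8]
force: [-0.5, 0.1, -4.2]
grip_force: 91.6
t 8.8 pos [680.5  -3.8 174.8] yaw 0.1628 tilt 0.0001 | tool d [-141.4    0.3   -0.2] turn -0.0002 | F [-0.5  0.1 -4.2] T [-0.12  0.07 -0.04] gap 12.4 grip 92
```

```bash
for k in 1; do echo '[1,0,0,0,5,0,0,0,0,5]' > m.json && python3 nudge.py m.json| grep -E "pos|force:"; echo '[1,0,0,0,5,0,0,0,0,5]' > m.json && python3 nudge.py m.json| grep -E "pos|force:"; echo '[1,0,0,0,5,0,0,0,0,5]' > m.json && python3 nudge.py m.json| grep -E "pos|force:"; done; python3 -c "
from h import *
togo(541,-27,175,.163)
d=bot.get_image('wrist');cv2.imwrite('pics/w2.png',d['image'][:,:,::-1])"
```

```text
ee_pos: [681.3, -3.7, 174.9]
force: [-2.7, -0.3, -3.5]
grip_force: 91.6
ee_pos: [682.1, -3.6, 175.1]
force: [-4.2, -0.0, -1.4]
grip_force: 91.8
ee_pos: [682.9, -3.5, 175.3]
force: [-4.9, -0.1, 0.1]
grip_force: 92.1
t 9.4 pos [682.9  -3.5 175.3] yaw 0.1629 tilt 0.0015 | tool d [-143.9    0.2    0.5] turn -0.0001 | F [-4.9 -0.1  0.1] T [-0.22  1.35 -0.1 ] gap 12.5 grip 92
```

View pics/w2.png

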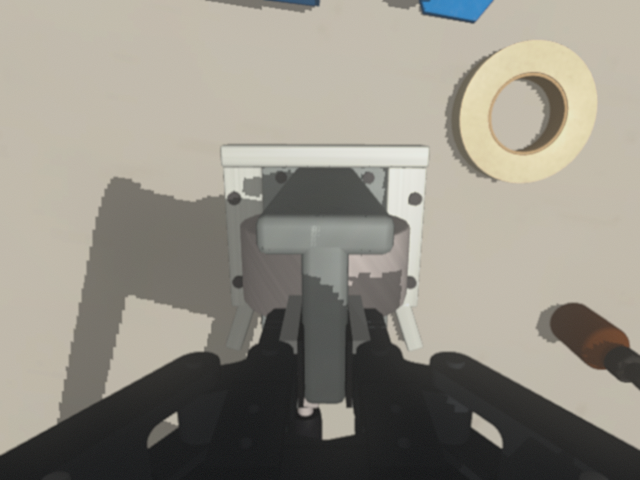

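The picture shows the plate's front edge (y≈166) against the stop bar (y≈145–166), with the rails on both sides. Pushing at bar height was starting to tip the cassette (z rose 0.5 mm). I'll back off, press down, then seat it firmly.

```bash
echo '[-1.5,0,0,0,5,-1.5,0,0,0,5,0,0,0,0,5]' > m.json && python3 nudge.py m.json| grep -E "pos|force:";echo '[0,0,0.7,0,5,0,0,0,0,5]' > m.json && python3 nudge.py m.json| grep -E "pos|force:"; echo '[0,0,0.5,0,5,0,0,0,0,5]' > m.json && python3 nudge.py m.json| grep -E "pos|force:"; echo '[1,0,0,0,5,0,0,0,0,5]' > m.json && python3 nudge.py m.json| grep -E "pos|force:"; echo '[1,0,0,0,5,0,0,0,0,5]' > m.json && python3 nudge.py m.json| grep -E "pos|force:"; python3 -c "
from h import *
togo(541,-27,175,.163)"
```

```text
ee_pos: [680.7, -3.8, 174.8]
force: [-0.2, 0.7, -5.2]
grip_force: 91.5
ee_pos: [680.8, -3.8, 174.8]
force: [-1.8, 1.3, -1.4]
grip_force: 92.0
ee_pos: [680.9, -3.8, 174.8]
force: [-3.0, 1.4, 2.4]
grip_force: 92.5
ee_pos: [681.6, -3.8, 175.0]
force: [-5.3, 1.4, 5.9]
grip_force: 92.9
ee_pos: [682.3, -3.7, 175.1]
force: [-6.4, 1.3, 7.5]
grip_force: 93.1
t 10.6 pos [682.3  -3.7 175.1] yaw 0.1628 tilt 0.0005 | tool d [-1.432e+02  1.000e-01  2.000e-01] turn -0.0002 | F [-6.4  1.3  7.5] T [-0.07  1.47 -0.03] gap 12.5 grip 93
```

```bash
echo '[-1,0,-0.5,0,5,-0.7,0,0,0,5,0,0,0,0,5,0,0,0,0,40,0,0,0,0,40,0,0,0,0,40]' > m.json && python3 nudge.py m.json 40 | grep -E "pos|force:"; echo '[0,0,-20,0,40,0,0,-25,0,40,0,0,-25,0,40,-25,0,0,0,40,-30,0,0,0,40,-30,0,0,0,40,0,0,0,0,40]' > m.json && python3 nudge.py m.json|grep -E "pos|force:";  python3 -c "
from h import *
C=np.array([661.2,-7.0]);yw=.163
def cas(x,y): return C+[x*np.cos(yw)-y*np.sin(yw),x*np.sin(yw)+y*np.cos(yw)]
g=cas(-65,9.8);togo(*g,133.7,yw)
d=bot.get_image('wrist');cv2.imwrite('pics/w3.png',d['image'][:,:,::-1])"
```

```text
ee_pos: [681.1, -4.0, 174.2]
force: [0.6, 0.1, 0.4]
grip_force: 0.0
ee_pos: [594.2, -17.9, 243.7]
force: [1.0, 0.0, 0.9]
grip_force: 0.0
t 11.8 pos [594.2 -17.9 243.7] yaw 0.1622 tilt 0.0021 | tool d [  3.1  -9.6 110. ] turn -0.0008 | F [1.  0.  0.9] T [-0.01 -0.02  0.01] gap 39.7 grip 0
```

View pics/w3.png

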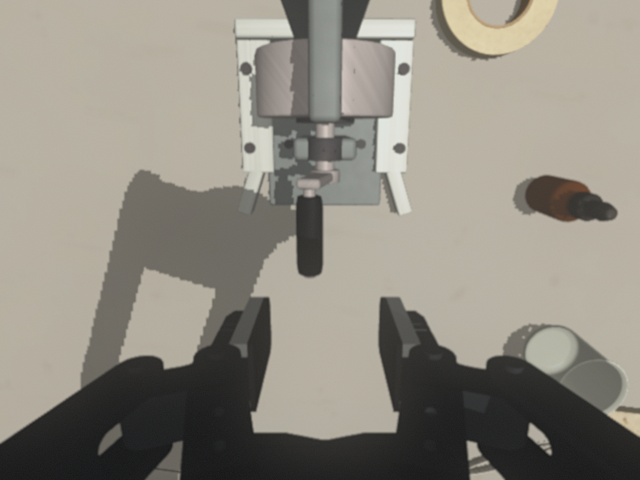

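The wrist view shows the grip from (310,195) to (310,274), the plate's rear edge at y≈205 between the cheeks, and the lip ends at y≈172.

```bash
cat >> h.py <<'E'
C=np.array([661.2,-7.0]);yw=.163
def cas(x,y): return C+[x*np.cos(yw)-y*np.sin(yw),x*np.sin(yw)+y*np.cos(yw)]
def incas(p): d=np.asarray(p)[...,:2]-C; return np.stack([d[...,0]*np.cos(yw)+d[...,1]*np.sin(yw),-d[...,0]*np.sin(yw)+d[...,1]*np.cos(yw)],-1).round(1).tolist()
E
python3 -c "
from h import *
d=bot.get_image('wrist')
print('grip',incas(onz(d,[(310,195),(310,274)],134)),incas(onz(d,[(310,195),(310,274)],142)))
print('plate rear',incas(onz(d,[(380,205),(300,205)],10)),'lip ends',incas(onz(d,[(262,172),(387,172)],19)),'screws',incas(onz(d,[(246,69),(404,69),(250,148),(399,148)],19)))
d=bot.get_image('top')
t=d['image'][150:300,270:420,::-1];cv2.imwrite('pics/t3.png',cv2.resize(t,None,fx=4,fy=4,interpolation=cv2.INTER_CUBIC))
g=cas(-65,9.8);togo(*g,133.7,yw)
"
```

```text
grip [[-35.4, 7.8], [-82.7, 8.3]] [[-34.1, 7.5], [-79.8, 8.0]]
plate rear [[-63.5, -48.7], [-63.3, 20.9]] lip ends [[-33.9, 51.4], [-34.2, -52.3]] screws [[45.6, 60.5], [45.3, -62.6], [-14.5, 60.4], [-14.8, -61.4]]
t 12.0 pos [597.7 -17.7 244.9] yaw 0.1626 tilt 0.0019 | tool d [ -0.9 -10.1 111.2] turn -0.0004 | F [ 0.5  0.2 -0.5] T [-0.03 -0.02 -0.02] gap 39.5 grip 0
```

```bash
echo '[-1,-8.5,35,0,40,0,0,35,0,40,0,0,25,0,40,0,0,16,0,40,0,0,0,0,40,0,0,0,0,5,0,0,0,0,5,0,0,0,0,5]' > m.json && python3 nudge.py m.json 35 | grep -E "pos|force|gap"; python3 -c "
from h import *
s=bot.sense();print(incas(s['ee_pos']));togo(*cas(-65,8),134,yw)"
```

```text
ee_pos: [595.9, -9.3, 135.1]
force: [1.2, 1.4, 0.3]
finger_gap: 15.0
grip_force: 34.1
[-64.8, 8.3]
t 12.8 pos [595.9  -9.3 135.1] yaw 0.1628 tilt 0.0034 | tool d [-0.2  0.3  1.1] turn -0.0002 | F [1.2 1.4 0.3] T [ 0.18 -0.2  -0.02] gap 15.0 grip 34
```

```bash
cat > m.py <<'E'
from h import *
import json
S=[bot.sense()]
for _ in range(3): bot.get_image("wrist"); S.append(bot.sense())
p=np.mean([s["ee_pos"] for s in S],0); F=np.mean([s["force"] for s in S],0)
y=incas(p)[1]; z=p[2]-95; th=np.arctan2(-y,z)
Fy=-F[0]*np.sin(yw)+F[1]*np.cos(yw)
Ft=Fy*-np.cos(th)+F[2]*-np.sin(th); Fr=-Fy*np.sin(th)+F[2]*np.cos(th)
print("t %.2f th %.1f deg r %.1f y %.1f z %.1f Ft %.2f Fr %.2f Fx %.2f gap %.1f"%(S[-1]["time_s"],np.degrees(th),np.hypot(y,z),y,p[2],Ft,Fr,F[0],S[-1]["finger_gap"]))
open("log.txt","a").write(json.dumps([th,Ft,Fr,y,z])+"\n")
E
python3 m.py
echo '[0,3,-0.3,0,5,0,5.3,0,0,5,0,0,0,0,5]' > m.json && python3 nudge.py m.json >/dev/null; python3 m.py
echo '[0,5.22,0.34,0,5,0,5.13,1.02,0,5,0,4.96,1.68,0,5,0,4.69,2.32,0,5]' > m.json && python3 nudge.py m.json >/dev/null; python3 m.py
echo '[0,4.35,2.91,0,5,0,3.93,3.45,0,5,0,3.45,3.93,0,5,0,2.91,4.35,0,5]' > m.json && python3 nudge.py m.json>/dev/null; python3 m.py
echo '[0,2.32,4.69,0,5,0,1.68,4.96,0,5,0,1.02,5.13,0,5,0,0.34,5.22,0,5]' > m.json && python3 nudge.py m.json>/dev/null; python3 m.py
```

```text
t 12.95 th -11.7 deg r 40.8 y 8.3 z 135.0 Ft -0.87 Fr 1.51 Fx 1.66 gap 14.5
t 13.40 th -1.4 deg r 40.4 y 1.0 z 135.3 Ft -7.98 Fr 10.21 Fx -3.12 gap 14.9
t 13.95 th 30.9 deg r 40.9 y -21.0 z 130.0 Ft -5.01 Fr 6.58 Fx -1.82 gap 14.8
t 14.50 th 61.6 deg r 41.2 y -36.2 z 114.6 Ft -2.42 Fr 4.48 Fx 1.44 gap 14.9
t 15.05 th 93.5 deg r 39.7 y -39.6 z 92.6 Ft -0.42 Fr 2.15 Fx 2.51 gap 15.1
```

```bash
echo '[0,-0.34,5.22,0,5,0,-1.02,5.13,0,5,0,-1.68,4.96,0,5,0,-2.32,4.69,0,5]' > m.json && python3 nudge.py m.json >/dev/null; python3 m.py
echo '[0,-2.91,4.35,0,5,0,-3.45,3.93,0,5,0,-3.93,3.45,0,5,0,-4.35,2.91,0,5]' > m.json && python3 nudge.py m.json>/dev/null; python3 m.py
echo '[0,-4.69,2.32,0,5,0,-4.96,1.68,0,5,0,-5.13,1.02,0,5,0,-5.22,0.34,0,5]' > m.json && python3 nudge.py m.json>/dev/null; python3 m.py
echo '[0,-5.22,-0.34,0,5,0,-5.13,-1.02,0,5,0,-4.96,-1.68,0,5,0,-4.69,-2.32,0,5]' > m.json && python3 nudge.py m.json >/dev/null; python3 m.py
```

```text
t 15.60 th 123.8 deg r 40.2 y -33.4 z 72.7 Ft 0.07 Fr -2.89 Fx 0.46 gap 14.8
t 16.15 th 151.9 deg r 40.6 y -19.1 z 59.2 Ft -0.58 Fr -7.99 Fx -3.59 gap 15.0
t 16.70 th 179.4 deg r 40.4 y -0.4 z 54.6 Ft -1.81 Fr -9.61 Fx -3.73 gap 15.1
t 17.25 th -151.0 deg r 40.6 y 19.7 z 59.5 Ft -2.50 Fr -3.98 Fx 1.98 gap 15.1
```

```bash
echo '[0,-4.35,-3.5,0,5,0,-3.93,-3.45,0,5,0,-3.45,-3.93,0,5,0,-2.91,-4.35,0,5]' > m.json && python3 nudge.py m.json>/dev/null; python3 m.py
echo '[0,-2.32,-4.69,0,5,0,-1.68,-4.96,0,5,0,-1.02,-5.13,0,5,0,-0.34,-5.22,0,5]' > m.json && python3 nudge.py m.json>/dev/null; python3 m.py
echo '[0,0.34,-5.22,0,5,0,1.02,-5.13,0,5,0,1.68,-4.96,0,5,0,2.32,-4.69,0,5]' > m.json && python3 nudge.py m.json >/dev/null; python3 m.py
echo '[0,2.91,-4.35,0,5,0,3.45,-3.93,0,5,0,3.93,-3.45,0,5,0,4.35,-2.91,0,5]' > m.json && python3 nudge.py m.json>/dev/null; python3 m.py
echo '[0,4.69,-2.32,0,5,0,4.96,-1.68,0,5,0,5.13,-1.02,0,5,0,5.22,-0.34,0,5]' > m.json && python3 nudge.py m.json>/dev/null; python3 m.py
echo '[0,5.22,0.34,0,5,0,5.13,1.02,0,5,0,4.96,1.68,0,5,0,4.69,2.32,0,5]' > m.json && python3 nudge.py m.json >/dev/null; python3 m.py
```

```text
t 17.80 th -121.5 deg r 41.3 y 35.2 z 73.4 Ft -4.59 Fr -0.67 Fx 2.38 gap 14.7
t 18.35 th -91.0 deg r 41.0 y 41.0 z 94.3 Ft -6.19 Fr 1.40 Fx -0.48 gap 14.9
t 18.90 th -60.1 deg r 40.0 y 34.7 z 114.9 Ft -6.62 Fr 0.41 Fx -3.29 gap 15.1
t 19.45 th -31.9 deg r 40.5 y 21.4 z 129.4 Ft -7.96 Fr 5.66 Fx -10.04 gap 14.8
t 20.00 th -0.8 deg r 41.8 y 0.6 z 136.8 Ft -8.04 Fr 9.29 Fx -11.22 gap 14.9
t 20.55 th 30.0 deg r 42.0 y -21.0 z 131.3 Ft -4.80 Fr 1.24 Fx -4.19 gap 15.0
```

```bash
echo '[0,0,0,0,5]' > m.json && python3 nudge.py m.json ; python3 -c "
from h import *
s=bot.sense();print(incas(s['ee_pos']));togo(*cas(-65,-20),129.6,yw)
L=np.array([__import__('json').loads(l) for l in open('log.txt')])[1:]
A=np.c_[np.ones(len(L)),np.sin(L[:,0]),np.cos(L[:,0])];c,r,_,_=np.linalg.lstsq(A,L[:,1],rcond=None);print(c,np.sqrt(r/len(L)),np.hypot(*c[1:]),np.degrees(np.arctan2(c[1],c[2])), (L[:,1]-A@c).round(2))
d=bot.get_image('scene');t=d['image'][170:370,220:420,::-1];cv2.imwrite('pics/s4.png',cv2.resize(t,None,fx=3,fy=3,interpolation=cv2.INTER_CUBIC))"
```

```text
time_s: 20.65
ee_pos: [600.5, -37.9, 130.8]
eef_rot: [0.001, 0.997, 0.081, 0.002]
force: [-2.9, 2.0, 5.6]
finger_gap: 14.9
grip_force: 35.6
[-64.9, -20.6]
t 20.6 pos [600.5 -37.9 130.8] yaw 0.1625 tilt 0.0037 | tool d [-0.1 -0.6  1.2] turn -0.0005 | F [-2.9  2.   5.6] T [0.3  0.46 0.08] gap 14.9 grip 36
[-3.94057698  2.6561363  -2.9531438 ] [0.63169033] 3.971916205007215 138.030941527831 [-1.02  0.1   0.59  0.69  0.16 -0.5  -0.85  0.15  0.07  0.35  1.09 -0.11
 -1.11  0.37]
```

View pics/s4.png

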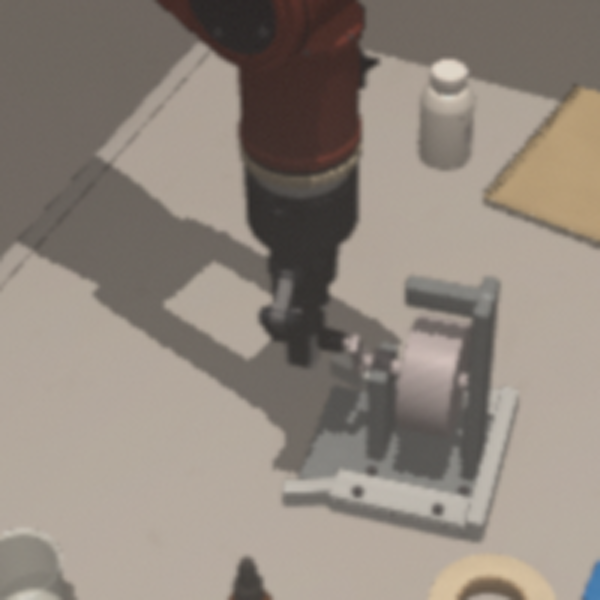

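The scene view shows the cassette upright in the holder, with the posts vertical and the plate between the rails, and the gripper on the grip. Lifting the grip tends to raise the rear of the plate within the slack, so I'll now go back the other way, down the +y side. That presses it down and gives the opposite-direction data.

```bash
echo '[0,-4.69,-2.32,0,5,0,-4.96,-1.68,0,5,0,-5.13,-1.02,0,5,0,-5.22,0.1,0,5]' > m.json && python3 nudge.py m.json>/dev/null; python3 m.py
echo '[0,-5.22,0.34,0,5,0,-5.13,1.02,0,5,0,-4.96,1.68,0,5,0,-4.69,2.32,0,5]' > m.json && python3 nudge.py m.json >/dev/null; python3 m.py
echo '[0,-4.35,2.91,0,5,0,-3.93,3.45,0,5,0,-3.45,3.93,0,5,0,-2.91,4.35,0,5]' > m.json && python3 nudge.py m.json>/dev/null; python3 m.py
echo '[0,-2.32,4.69,0,5,0,-1.68,4.96,0,5,0,-1.02,5.13,0,5,0,-0.34,5.22,0,5]' > m.json && python3 nudge.py m.json>/dev/null; python3 m.py
echo '[0,0.34,5.22,0,5,0,1.02,5.13,0,5,0,1.68,4.96,0,5,0,2.32,4.69,0,5]' > m.json && python3 nudge.py m.json >/dev/null; python3 m.py
echo '[0,2.91,4.35,0,5,0,3.45,3.93,0,5,0,3.93,3.45,0,5,0,4.35,2.91,0,5]' > m.json && python3 nudge.py m.json>/dev/null; python3 m.py
echo '[0,4.69,2.32,0,5,0,4.96,1.68,0,5,0,5.13,1.02,0,5,0,5.22,0.34,0,5]' > m.json && python3 nudge.py m.json>/dev/null; python3 m.py
```

```text
t 21.25 th 0.8 deg r 40.6 y -0.6 z 135.6 Ft 2.29 Fr 6.24 Fx -2.71 gap 14.9
t 21.80 th -31.4 deg r 40.2 y 20.9 z 129.3 Ft 0.18 Fr 4.31 Fx 0.44 gap 14.8
t 22.35 th -62.7 deg r 39.5 y 35.1 z 113.1 Ft 0.45 Fr 0.90 Fx 3.21 gap 14.4
t 22.90 th -93.1 deg r 40.0 y 39.9 z 92.8 Ft 0.89 Fr -2.33 Fx 2.31 gap 15.0
t 23.45 th -122.5 deg r 40.3 y 34.0 z 73.4 Ft 2.57 Fr -6.47 Fx -1.18 gap 15.3
t 24.00 th -150.8 deg r 40.6 y 19.8 z 59.6 Ft 4.01 Fr -8.61 Fx -3.61 gap 14.8
t 24.55 th -178.3 deg r 40.5 y 1.2 z 54.5 Ft 4.87 Fr -10.30 Fx -3.62 gap 14.9
```

```bash
cat > fit.py <<'E'
from h import *
import json
from scipy.optimize import least_squares
L=np.array([json.loads(l) for l in open('log.txt')])[1:]
s=np.sign(np.arange(len(L))-13.5); 
if len(L)>21: s[21:]=np.array(json.load(open('sg.json')))
th=L[:,0]+0.01*L[:,1]
for name,ter in (("plain",0),("Fr",1),("Fr|.|",2)):
  A=[s,np.sin(th),np.cos(th)]
  if ter==1: A+= [L[:,2]]
  if ter==2: A+= [s*np.abs(L[:,2])]
  A=np.array(A).T
  c,r,_,_=np.linalg.lstsq(A,L[:,1],rcond=None); sd=np.sqrt(r/(len(L)-A.shape[1]));
  print(name,c.round(2),sd,"heavy-down th",np.degrees(np.arctan2(c[1],c[2]))+90,"+-",np.degrees(sd*np.sqrt(2/len(L))/np.hypot(*c[1:3])))
  print((L[:,1]-A@c).round(1).tolist())
E
python3 fit.py
```

```text
plain [ 3.88  2.86 -2.51] [0.68631537] heavy-down th 221.21509439195336 +- [3.19158456]
[-1.3, -0.3, 0.2, 0.5, 0.2, -0.3, -0.5, 0.5, 0.3, 0.3, 0.9, -0.4, -1.4, 0.0, 0.8, -0.1, 0.3, -0.3, -0.2, -0.5, -1.3]
Fr [ 3.89  2.86 -2.6   0.01] [0.70544681] heavy-down th 222.33219030695756 +- [3.22801042]
[-1.3, -0.2, 0.2, 0.4, 0.2, -0.2, -0.5, 0.5, 0.2, 0.3, 1.0, -0.3, -1.4, 0.1, 0.8, -0.1, 0.3, -0.2, -0.1, -0.5, -1.3]
Fr|.| [ 3.48  2.89 -2.41  0.08] [0.64522686] heavy-down th 219.87069485457297 +- [3.0348727]
[-1.0, -0.2, 0.1, 0.2, 0.0, 0.1, -0.0, 0.5, -0.0, 0.1, 0.5, -0.4, -1.1, -0.4, 0.6, -0.1, 0.6, -0.0, -0.2, -0.7, -1.6]
```

```bash
echo '[0,-5.22,-0.34,0,5,0,-5.13,-1.02,0,5]' > m.json && python3 nudge.py m.json >/dev/null; python3 m.py
echo '[0,-4.96,-1.68,0,5,0,-4.69,-2.32,0,5]' > m.json && python3 nudge.py m.json >/dev/null; python3 m.py
echo '[0,-4.35,-2.91,0,5,0,-3.93,-3.45,0,5]' > m.json && python3 nudge.py m.json>/dev/null; python3 m.py
echo '[0,-3.45,-3.93,0,5,0,-2.91,-4.35,0,5]' > m.json && python3 nudge.py m.json>/dev/null; python3 m.py
echo '[0,-2.32,-4.69,0,5,0,-1.68,-4.96,0,5]' > m.json && python3 nudge.py m.json>/dev/null; python3 m.py
echo back
echo '[0,1.68,4.96,0,5,0,2.32,4.69,0,5]' > m.json && python3 nudge.py m.json>/dev/null; python3 m.py
echo '[0,2.91,4.35,0,5,0,3.45,3.93,0,5]' > m.json && python3 nudge.py m.json>/dev/null; python3 m.py
echo '[0,3.93,3.45,0,5,0,4.35,2.91,0,5]' > m.json && python3 nudge.py m.json>/dev/null; python3 m.py
echo '[0,4.69,2.32,0,5,0,4.96,1.68,0,5]' > m.json && python3 nudge.py m.json>/dev/null; python3 m.py
echo '[-1,-1,-1,-1,-1,1,1,1,1]'>sg.json; sed -i 's/s=np.sign/s=np.sign/' fit.py; python3 fit.py
```

```text
t 24.90 th -165.4 deg r 40.3 y 10.2 z 56.0 Ft -1.82 Fr -8.06 Fx -0.61 gap 15.2
t 25.25 th -150.8 deg r 40.7 y 19.9 z 59.5 Ft -2.61 Fr -5.00 Fx 2.10 gap 15.0
t 25.60 th -136.3 deg r 41.0 y 28.3 z 65.3 Ft -3.57 Fr -3.40 Fx 4.14 gap 15.0
t 25.95 th -122.4 deg r 41.3 y 34.9 z 72.9 Ft -4.53 Fr -1.51 Fx 3.21 gap 15.1
t 26.30 th -107.2 deg r 41.1 y 39.3 z 82.8 Ft -4.79 Fr -0.67 Fx 0.66 gap 15.0
back
t 26.65 th -121.7 deg r 41.1 y 35.0 z 73.4 Ft 2.37 Fr -0.64 Fx -3.05 gap 14.9
t 27.00 th -136.5 deg r 40.7 y 28.0 z 65.5 Ft 3.08 Fr -2.61 Fx -2.24 gap 14.8
t 27.35 th -151.1 deg r 40.5 y 19.6 z 59.5 Ft 3.74 Fr -5.26 Fx -2.94 gap 15.0
t 27.70 th -165.3 deg r 40.5 y 10.3 z 55.8 Ft 4.57 Fr -7.06 Fx -3.31 gap 15.2
plain [ 3.72  2.79 -2.46] [0.62987311] heavy-down th 221.40067953836638 +- [2.50750429]
[-1.5, -0.4, 0.1, 0.4, 0.1, -0.4, -0.6, 0.3, 0.1, 0.1, 0.7, -0.6, -1.6, -0.2, 0.9, 0.0, 0.3, -0.2, -0.0, -0.3, -1.1, 0.2, 0.2, 0.2, 0.1, 0.7, -0.2, -0.4, -0.7, -0.7]
Fr [ 3.71  2.78 -2.37 -0.01] [0.6411512] heavy-down th 220.37903543497112 +- [2.59713715]
[-1.5, -0.4, 0.1, 0.4, 0.1, -0.4, -0.7, 0.3, 0.1, 0.1, 0.6, -0.6, -1.6, -0.2, 0.9, -0.0, 0.3, -0.2, -0.1, -0.4, -1.1, 0.1, 0.2, 0.2, 0.1, 0.7, -0.1, -0.4, -0.6, -0.7]
Fr|.| [ 3.38  2.81 -2.4   0.07] [0.59349075] heavy-down th 220.5270970748709 +- [2.37690596]
[-1.2, -0.3, 0.1, 0.2, -0.0, -0.1, -0.2, 0.3, -0.2, -0.1, 0.4, -0.6, -1.3, -0.5, 0.7, -0.0, 0.6, 0.0, -0.1, -0.6, -1.4, 0.5, 0.3, 0.1, -0.1, 0.5, 0.2, -0.2, -0.6, -0.8]
```

```bash
echo '[0,-4.96,-1.68,0,5,0,-4.69,-2.32,0,5,0,-4.35,-2.91,0,5,0,-3.93,-3.45,0,5,0,-3.45,-3.93,0,5,0,-2.91,-4.35,0,5]' > m.json && python3 nudge.py m.json >/dev/null; python3 m.py
echo '[0,2.91,4.35,0,5,0,3.45,3.93,0,5,0,3.11,2.8,0,5,0,0,0,0,5,0,0,0,0,5]' > m.json && python3 nudge.py m.json>/dev/null; python3 m.py
python3 -c "
from h import *
togo(600,0,65,yw)
d=bot.get_image('wrist');a=d['image'][:,:,::-1]
e=bot.get_image('top')['image'][150:250,290:400,::-1]
o=np.zeros((480,800,3),np.uint8);o[:,:450]=a[:,100:550];e=cv2.resize(e,None,fx=3.1,fy=3.1,interpolation=cv2.INTER_CUBIC);o[:e.shape[0],455:455+e.shape[1]]=e
f=bot.get_image('scene')['image'][270:340,300:410,::-1];f=cv2.resize(f,None,fx=2.4,fy=2.4);o[312:480,455:455+f.shape[1]]=f
cv2.imwrite('pics/w5.png',o)"
```

```text
t 28.45 th -121.1 deg r 41.2 y 35.3 z 73.7 Ft -4.44 Fr -0.38 Fx 2.46 gap 14.8
t 29.10 th -141.8 deg r 40.9 y 25.3 z 62.8 Ft 3.13 Fr -2.76 Fx -0.40 gap 14.6
t 29.1 pos [591.9   7.2  62.8] yaw 0.1628 tilt 0.0003 | tool d [ 6.8  8.5 -2.2] turn -0.0002 | F [-1.2  1.4  4.2] T [ 0.14 -0.05 -0.06] gap 14.6 grip 35
```

View pics/w5.png

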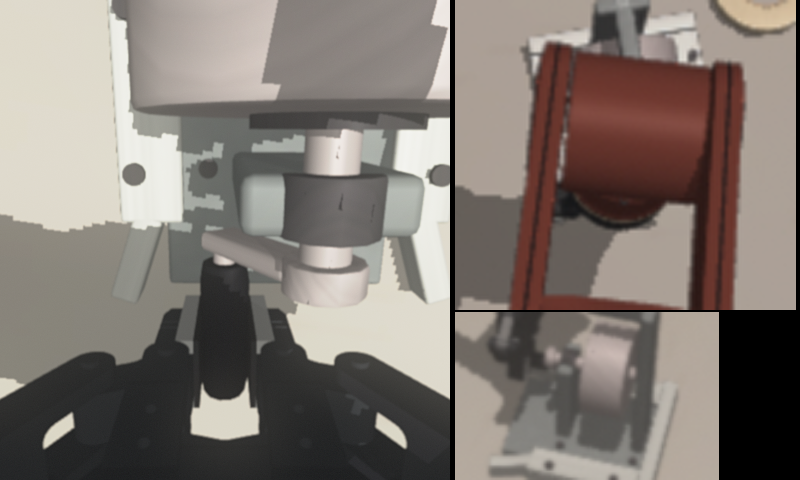

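The wrist view (shown offset by 100 px) has the plate's rear edge at y≈282, its left rear corner at x≈269, the left lip end at y≈222 and the right lip end near y≈222. I'll check that the cassette is still home.

```bash
python3 -c "
from h import *
d=bot.get_image('wrist')
print('rear',incas(onz(d,[(272,282),(480,282)],10)),'lip',incas(onz(d,[(281,221),(222,221),(500,221)],19)),'screw',incas(onz(d,[(234,174),(541,175)],19)))
g=cv2.cvtColor(d['image'],cv2.COLOR_RGB2GRAY).astype(float)
for x0,x1 in ((285,300),(465,477),(240,270),(505,520)):
  r=g[:,x0:x1].mean(1); e=np.abs(np.diff(r)); print(x0,[(i,int(e[i])) for i in range(200,300) if e[i]>6 and e[i]==e[i-2:i+3].max()])"
```

```text
rear [[-65.9, 48.8], [-66.1, -45.2]] lip [[-35.8, 42.9], [-35.7, 67.2], [-35.9, -47.2]] screw [[-16.5, 61.1], [-17.2, -61.6]]
285 [(209, 15), (222, 10), (231, 8), (282, 15), (294, 12)]
465 [(244, 16), (283, 19)]
240 [(221, 8), (225, 18)]
505 [(233, 6), (290, 21)]
```

```bash
for i in 1; do echo '[0.7,0,0,0,5,0,0,0,0,5]' > m.json && python3 nudge.py m.json>/dev/null; python3 m.py; echo '[0.7,0,0,0,5,0,0,0,0,5]' > m.json && python3 nudge.py m.json>/dev/null; python3 m.py; done; python3 -c "
from h import *
s=bot.sense();print(incas(s['ee_pos']))"
```

```text
t 29.65 th -142.1 deg r 41.1 y 25.3 z 62.6 Ft 3.09 Fr -3.86 Fx -2.45 gap 15.2
t 30.00 th -142.2 deg r 41.3 y 25.3 z 62.4 Ft 3.61 Fr -4.46 Fx -4.14 gap 14.7
[-65.7, 25.3]
```

```bash
echo '[0.8,0,0,0,5,0,0,0,0,5]' > m.json && python3 nudge.py m.json>/dev/null; python3 m.py; echo '[0.8,0,0,0,5,0,0,0,0,5]' > m.json && python3 nudge.py m.json>/dev/null; python3 m.py;  python3 -c "
from h import *
s=bot.sense();print(incas(s['ee_pos']))
d=bot.get_image('wrist');cv2.imwrite('pics/w6.png',d['image'][:,:,::-1])
g=cv2.cvtColor(d['image'],cv2.COLOR_RGB2GRAY).astype(float)
for x0,x1 in ((285,300),(465,477),(240,270)):
  r=g[:,x0:x1].mean(1); e=np.abs(np.diff(r)); print(x0,[(i,int(e[i])) for i in range(200,300) if e[i]>6 and e[i]==e[i-2:i+3].max()])"
```

```text
t 30.35 th -142.3 deg r 41.4 y 25.3 z 62.3 Ft 3.94 Fr -5.05 Fx -5.08 gap 14.9
t 30.70 th -142.3 deg r 41.4 y 25.3 z 62.3 Ft 3.69 Fr -5.31 Fx -4.56 gap 14.9
[-64.4, 25.3]
285 [(209, 19), (221, 12), (230, 10), (283, 15), (294, 13)]
465 [(248, 17), (284, 17)]
240 [(225, 24)]
```

```bash
cat > chk.py <<'E'
from h import *
d=bot.get_image('wrist'); g=cv2.cvtColor(d['image'],cv2.COLOR_RGB2GRAY)
P=[]
for x0,x1 in ((215,258),(522,565)):
  m=(g[150:205,x0:x1]<110).astype(np.uint8); n,l,st,c=cv2.connectedComponentsWithStats(m)
  k=[i for i in range(1,n) if 150<st[i,4]<900]; P+= [c[i]+[x0,150] for i in k]; print([(c[i]+[x0,150]).round(1).tolist()+[int(st[i,4])] for i in k])
def edge(x0,x1):
  r=g[265:300,x0:x1].astype(float).mean(1); e=np.abs(np.diff(r)); i=e[:25].argmax(); w=e[i-1:i+2]; return 265.5+i+(w@[-1,0,1])/w.sum()
R=[((285+300)/2,edge(285,300)),(471,edge(465,477))]
print(R, "rear",incas(onz(d,R,10)),"screws",incas(onz(d,P,19)))
E
python3 chk.py
```

```text
[]
[]
[(292.5, np.float64(283.58151093439363)), (471, np.float64(284.68932038834953))] rear [[-65.0, 39.5], [-65.7, -41.0]] screws []
```

```bash
sed -i 's/150<st\[i,4\]<900/100<st[i,4]<2000/; s/<110/<T/; s/^P=\[\]/P=[]; T=float(__import__("sys").argv[1])/' chk.py; python3 chk.py 80; python3 chk.py 60; python3 -c "
import cv2;print(cv2.imread('pics/w6.png',0)[150:206:6,215:260:4]);print(cv2.imread('pics/w6.png',0)[150:206:6,522:566:4])"
```

```text
[]
[]
[(292.5, np.float64(283.55788423153695)), (471, np.float64(284.70623501199043))] rear [[-65.0, 39.5], [-65.7, -41.0]] screws []
[]
[]
[(292.5, np.float64(283.5654761904762)), (471, np.float64(284.7287104622871))] rear [[-65.0, 39.5], [-65.7, -41.0]] screws []
[[210 233 236 238 236 237 237 234 236 235 237 237]
 [213 231 235 238 236 236 237 235 236 235 237 237]
 [218 226 235 238 236 237 237 234 235 234 236 237]
 [218 222 235 207 124 113 173 235 235 235 236 237]
 [218 218 140 117 117 117 117 109 236 234 236 237]
 [219 206 121 117 117 117 116 110 236 234 236 238]
 [219 202 233 120 116 115 114 221 234 234 236 237]
 [218 207 234 237 238 236 237 234 234 234 235 237]
 [218 197 234 236 237 235 236 234 234 234 235 236]
 [218 209 233 235 236 234 236 233 233 233 235 236]]
[[237 237 236 237 238 237 236 235 232 230 219]
 [237 237 236 237 238 237 236 234 232 226 218]
 [236 237 235 237 237 237 235 234 232 221 219]
 [236 237 236 223 191 150 191 229 232 218 218]
 [236 234 135  93 118 118 117 115 171 218 219]
 [207 172  87 120 117 117 117 118 139 219 218]
 [160 232 143 106 117 117 116 126 220 219 219]
 [172 214 236 237 237 234 233 231 219 219 219]
 [168 228 236 237 236 235 232 231 218 220 218]
 [162 235 237 237 236 235 231 229 218 219 219]]
```

```bash
python3 chk.py 160; python3 -c "
import cv2,numpy as np
# same screw/edge measure on the mid-way saved pictures (w5: before the push, cropped by 100 px)
for f,o in (('w5',100),('w6',0)):
  g=cv2.imread(f'pics/{f}.png',0)
  for x0,x1 in ((215,258),(526,545)):
    m=g[150:205,x0-o:x1-o]<160; y,x=np.nonzero(m); print(f,x.mean()+x0,y.mean()+150,len(x))
  for x0,x1 in ((285,300),(465,477)):
    r=g[265:300,x0-o:x1-o].astype(float).mean(1);e=np.abs(np.diff(r));i=e[:25].argmax();w=e[i-1:i+2];print(265.5+i+(w@[-1,0,1])/w.sum())
"
```

```text
[[233.4, 178.0, 408]]
[[541.3, 179.0, 475]]
[(292.5, np.float64(283.57524752475246)), (471, np.float64(284.7160194174757))] rear [[-65.0, 39.5], [-65.7, -41.0]] screws [[-16.6, 61.3], [-17.2, -61.5]]
w5 233.53117206982543 174.0224438902743 401
w5 536.8629283489097 175.0467289719626 321
282.6878787878788
283.6938144329897
w6 233.38916256157637 177.9408866995074 406
w6 537.1650485436893 179.0873786407767 309
283.58097165991904
284.690243902439
```

The screws moved 4 px in the image but the plate edge only 1 px, so the cassette slid about 1.4 mm deeper. I'll keep pushing until it stops.

```bash
echo '[0.8,0,0,0,5,0,0,0,0,5]' > m.json && python3 nudge.py m.json>/dev/null; python3 m.py; python3 chk.py 160; echo '[0.8,0,0,0,5,0,0,0,0,5]' > m.json && python3 nudge.py m.json>/dev/null; python3 m.py;python3 chk.py 160
```

```text
t 31.30 th -142.5 deg r 41.5 y 25.3 z 62.1 Ft 4.17 Fr -5.71 Fx -6.41 gap 14.8
[[233.4, 178.6, 400]]
[[541.4, 179.7, 469]]
[(292.5, np.float64(283.6930894308943)), (471, np.float64(284.6977401129943))] rear [[-64.7, 39.5], [-65.4, -40.9]] screws [[-16.5, 61.3], [-17.2, -61.5]]
t 31.70 th -142.7 deg r 41.7 y 25.3 z 61.8 Ft 4.50 Fr -6.35 Fx -7.94 gap 14.7
[[233.3, 179.1, 409]]
[[541.9, 180.0, 477]]
[(292.5, np.float64(283.83613445378154)), (471, np.float64(284.9637223974763))] rear [[-64.6, 39.5], [-65.3, -40.8]] screws [[-16.6, 61.3], [-17.2, -61.5]]
```

```bash
echo '[0.8,0,-0.3,0,5,0.8,0,-0.3,0,5,0,0,0,0,5]' > m.json && python3 nudge.py m.json>/dev/null; python3 m.py; python3 chk.py 160; echo '[-0.6,0,0,0,5,-0.6,0,0,0,5,0,0,0,0,5,0,0,0,0,5]' > m.json && python3 nudge.py m.json>/dev/null; python3 m.py;python3 chk.py 160; python3 -c "
from h import *
d=bot.get_image('wrist');cv2.imwrite('pics/w7.png',d['image'][:,:,::-1]);togo(600,0,65,yw)"
```

```text
t 32.20 th -142.6 deg r 41.8 y 25.4 z 61.7 Ft 4.09 Fr -6.64 Fx -11.76 gap 14.9
[[233.3, 179.4, 405]]
[[542.5, 180.5, 473]]
[(292.5, np.float64(284.342)), (471, np.float64(284.96875))] rear [[-64.7, 39.6], [-65.2, -40.7]] screws [[-16.6, 61.3], [-17.2, -61.5]]
t 32.80 th -142.3 deg r 41.6 y 25.4 z 62.1 Ft 3.75 Fr -5.04 Fx -8.54 gap 15.0
[[233.7, 179.0, 405]]
[[541.9, 179.9, 473]]
[(292.5, np.float64(283.69958847736626)), (471, np.float64(284.6287128712871))] rear [[-64.7, 39.6], [-65.3, -40.8]] screws [[-16.6, 61.3], [-17.1, -61.5]]
t 32.9 pos [594.    7.7  62.1] yaw 0.1628 tilt 0.0064 | tool d [ 4.7  8.6 -2.9] turn -0.0002 | F [-7.7 -1.9  6.8] T [-0.26  1.15 -0.11] gap 14.9 grip 36
```

View pics/w7.png

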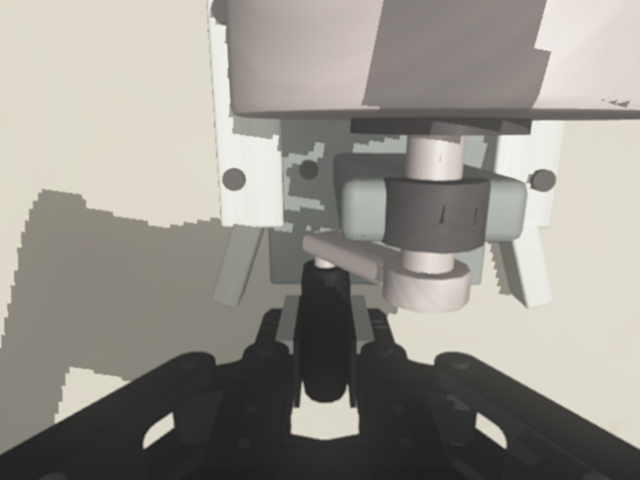

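The wrist view shows the plate fully in the slot with its rear edge at y≈284. The rails and screws sit symmetrically at (234,179) and (542,180), and the grip is held at about (325,330). The plate did not move further under a 12 N push, so it is home, and the crank is at the measured heavy-side-down angle.

```bash
python3 -c "
from bench import bot
print(bot.sign_off())"
```

```text
the job is handed in; nothing more can be done
None
```

I handed the job in at about 33 s: the cassette is fully home against the back stop and upright, and the gripper is holding the crank grip still at about −140° (±3° by feel), which should put the heavy side straight down; the verdict was not shown.

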